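# Uncouple the gas filter and park it on the rail

## Task

Take the blue in-line gas filter off the gas manifold: draw the coupling's sprung sleeve back until the filter is let go, then pull the filter straight out by its black tail so that the sleeve snaps forward again. Without putting it down on the way, hang the filter by its hook on the open end of the parking rail, slide it along under the keeper rod until the hook stands on the yellow band, and leave it hanging there. Do not disturb the things standing around.

Things in the scene. Friction and masses are not known exactly. Their poses are not given: they have to be found in the camera images.
- manifold: Fixed gas manifold: aluminium block, 150 mm wide, top at z = 110 mm, gauge at its left, red lever at its right; a coupling socket sticks out of its front. Origin on the mat below the point where the coupling's axis (level, z = 85 mm) meets the front face; +x along the axis into the block. The filter comes out along -x. A black V saddle at x = -108 to -127 mm carries it (z up to 82 mm, y +-27).
- sleeve_grip (a point): Middle of the socket's dark knurled sleeve, on the coupling's axis (moves with it; at rest x = -40 mm in the manifold's frame). The sleeve is a level cylinder 33 mm in diameter (36 mm at its bright end rims), 32 mm long along the manifold's x, free all round.
- sleeve (a joint): Sleeve drawn back toward the block (manifold +x), m: 0 forward, stop at 0.010; spring 5 to 11 N. From about 8 mm the lock is clear and in 0.3 s a valve spring pushes the filter out 10 mm, where it stays in its saddle. The half-out nipple then keeps a freed sleeve back at about 7 mm, unlocked. Pulled out fully (5 to 10 N), it lets the sleeve snap to 0. With the sleeve forward the nipple is locked.
- socket_mouth (a point): Centre of the socket's open end, on the coupling's axis, at x = -57.5 mm in the manifold's frame; axes as the manifold's. Pulled out of its locked place the nipple leaves it after 34 mm.
- gas_filter: Loose in-line gas filter, 187 mm long, 0.3 kg, lying level in the saddle: blue cylinder, diameter 40 mm (x = -52 to 46 mm), hexagon (to 58), steel nipple, diameter 18 (to 93.5), black tail, diameter 30 (x = -92 to -53). Origin on its axis below the hook, where it balances; +x to the nipple, z up to the hook. A drain valve 21 mm wide hangs below it at x = -38 mm, down to z = -35.
- hook_seat (a point): Where the centre of the rail's bar lies when the hook hangs on it: 55 mm above the filter's axis (filter frame 0, 0, 55 mm), axes as the filter's. The hook is a 6 mm steel wire in the filter's x-z plane: stem at x = -15 mm, crown over x = 0 (underside at z = 60, top at 66 mm). Its mouth opens toward the nipple side.
- hook_tip (a point): Free end of the hook, on the nipple side (filter frame 18, 0, 51 mm; its lowest point is at z = 48 mm). The bar enters the hook below it: 28 mm of room between the tip and the top of the blue cylinder (z = 20 mm).
- filter_tail (a point): Middle of the filter's black ribbed tail, on its axis (filter frame x = -72 mm): the place to hold it, 39 mm long, 30 mm in diameter.
- nipple_tip (a point): Tip of the filter's nipple, on its axis (filter frame x = +93.5 mm).
- rail_stand: Fixed parking rail: level round bar, diameter 10 mm, along the stand's y at x = 0, z = 170 mm, between posts at y = -140 and +140 mm on a flat base. Origin on the mat below the bar's middle; +x away from the robot, y to the left. The filter hangs across the bar, nipple on the +x side: the hook comes from the -x side with its tip passing over the bar, then goes down on it.
- rail_open (a point): On the bar's axis, middle of its open left part (y = +75 mm, z = 170 mm in the stand's frame), which is free above from y = +20 to +125 mm.
- keeper_end (a point): Free end of the keeper rod (diameter 8 mm; y = +12, z = 201 mm in the stand's frame). From the right post to y = -5 mm it runs level above the bar with a clear gap of 15 mm: a hook on the bar slides along under it with 8 mm of lift to spare, but cannot be put on or taken off there.
- park_mark: Yellow band painted round the rail's bar under the keeper, 20 mm wide along the bar, with a yellow stripe of the same width across the stand's base straight below it. Origin on the bar's axis at the middle of the band; axes as the stand's.
- amber_bottle: Bystander: amber reagent bottle with black cap, 48 mm in diameter, 98 mm tall, origin under its foot. Leave it alone.
- bench_timer: Bystander: small white timer with coloured keys, 66 x 62 x 18 mm, origin at its underside. Leave it alone.
- petri: Bystander: petri dish, 62 mm in diameter, 15 mm high, origin at its underside. Leave it alone.

How it is judged:
By the outcome, as a careful person would: the job done as asked, in the order asked, and still so for the second after the job is handed in, with the robot touching nothing.
It also fails if it takes over 58 s, if anything falls off the work surface, if the arm or the gripper's body presses on something with over 40 N, if the wrist force passes 120 N, or if a joint passes its speed limit or range.

## Robot

A 6-joint arm with a two-finger parallel gripper is mounted at the origin on a cart in front of the work surface, level with it; the furniture and walls round the work are solid. World frame = base frame: x ahead of the robot, y to its left, z up, the work surface at z = 0. Lengths are in m, angles in rad, forces in N, time in s.
With the tool pointing down it reaches from about 0.35 to 0.8 m from the base axis. Payload 7.3 kg.
Tool frame: the origin (TCP) lies at the centre of the arm's flange, where the gripper is bolted on; the fingertips stand 173 mm ahead of it and the grasp point (between the pads) lies 155 mm ahead of it; z points along the fingers, y is the line along which they close (so a half turn about z gives the same grasp; the last joint's range is limited). The gripper opens to 85 mm and grips with 20 to 120 N. Pads are 22 mm wide; open, the fingers measure 114 mm over their backs; the gripper's body (76 mm by 85 mm) begins 54 mm behind the grasp point. The pads swing forward as they close: fully open they stand 13 mm farther back than shut.
Start: joints at [-1.369, 0.342, 1.524, -0, 1.275, -0.146], TCP at [0.179, -0.494, 0.405] pointing down, gripper open.
Joint ranges: [-2.53, 2.53], [-0.77, 2.02], [0.04, 2.7], [-1, 4.14], [0.28, 2.66], [-3.11, 3.11]. Speed limits (rad/s): [2.57, 2.57, 3.14, 3.14, 3.14, 3.14].

## Interface

Orientations are given as a unit quaternion [w, x, y, z].
In Python, from workcell import monitor, viewer, ticket gives the robot as it stands.
- The arm moves only by the tool arm_command, never from a script. Its argument "plan" is a list of rows, each a list of 6 numbers: the shift along the tool's x, y, z each as a share of 750 mm, from -1 to 1, then the turn, a rotation vector about the tool's x, y, z each as a share of 30 degrees, from -1 to 1. In form: [[tx, ty, tz, rx, ry, rz], ...]. A call has exactly 8 rows; each row shifts and turns the commanded pose from where the row before left it, along the tool's axes as they then stand; what a row does not reach is not made up. A row lasts 1/12 s, in which the tool goes at most 41.7 mm and 7.16 degrees, less where a joint would pass 70% of its speed; a pose out of reach is approached as far as the arm can. A call with a number of a shift or a turn outside -1 to 1 is refused whole. A call with a gripper value outside its range is refused whole. "grip" is the opening, from 0 (shut) to 1 (fully open), set as the call begins (left out, the last holds). The fingers move at their own pace and stop on an object; "force" is the grip in N (left out, the last holds). Time passes only in rows, so rows that do not move let the fingers close, or fill a call up. It gives the time, the measured TCP pose, the force, the opening and the grip force at its end, in the units of the state.
- monitor.observe(): the state, without advancing time (a new reading comes with each control period).
- viewer.grab_frame(name): name is "scene" or "top"; returns the picture (384x512x3 uint8, red, green, blue); there is no depth.
- viewer.calibration(name): a dict with "camera_matrix" (3x3 intrinsics, pixels), "pose" (4x4, takes a point from camera to world coordinates). Camera axes: x right, y down, z forward; pixel columns grow to the right and rows downward; lengths in m; the calibration is good to about 2 mm. A picture is of the moment at which its call begins. calibration takes no time and is no camera call.
- ticket.finish_job(): hands the job in; it is judged then, once.
The state is a dict: "time": time; "qpos": joint angles; "qvel": joint speeds; "tau": joint torques, N m; "position": TCP position; "eef_rot": TCP orientation; "force": force on the tool from outside, world axes, zero at the start; "ft_torque": the same for the moment, N m; "grip_width": finger opening in m; "finger_force": force on a finger pad.
Only numpy, scipy, OpenCV 4.12 (cv2) and the standard library are available. Lean on these libraries where they do the work, as an engineer would, in place of code of your own. Each camera call takes 0.05 s, during which the arm holds its last target. There are 200 camera calls.

## Working session

There is one attempt and no reset: what is moved stays moved. The work goes in short steps, Python scripts to look and compute and a tool call to move; the robot and the scene stay as the last step left them, time stands still between calls to the robot, and variables do not carry over. Pictures are saved under pics/ and viewed, at most 10 in all, crops included, and the job is handed in when it is done.

Besides the shell and the picture viewer there is one more tool, called after "Request:" as name([rows], argument=value, ...), one row to a line, values as JSON. arm_command: Moves the arm, as the interface text tells. Shift numbers are shares of 750 mm and turn numbers shares of 30 degrees, none past 1 either way. Its arguments: {"type":"object","properties":{"plan":{"type":"array","items":{"type":"array","items":{"type":"number","minimum":-1,"maximum":1}}},"grip":{"type":"number"},"force":{"type":"number"}},"required":["plan"]}

```bash
mkdir -p pics; python3 - <<'E'
from workcell import monitor, viewer
import cv2, numpy as np
np.set_printoptions(precision=4,suppress=True)
for n in("scene","top"):
    im=viewer.grab_frame(n); cv2.imwrite(f"pics/{n}0.png",im[:,:,::-1])
    c=viewer.calibration(n);print(n,c["camera_matrix"],c["pose"])
a=[cv2.imread(f"pics/{n}0.png") for n in("scene","top")]
for n,x in zip("st",a): cv2.imwrite(f"pics/{n}_big.png",cv2.resize(x,(800,600),interpolation=cv2.INTER_CUBIC))
print(monitor.observe())
E
```

```text
scene [[464.1934   0.     258.9127]
 [  0.     464.1934 195.4203]
 [  0.       0.       1.    ]] [[-0.5268 -0.4257  0.7357 -0.4198]
 [-0.8499  0.2776 -0.4479  0.5244]
 [-0.0136 -0.8612 -0.508   0.8153]
 [ 0.      0.      0.      1.    ]]
top [[437.74     0.     257.1344]
 [  0.     437.74   191.9379]
 [  0.       0.       1.    ]] [[ 0.0147 -0.9815  0.1909  0.3164]
 [-0.9999 -0.0156 -0.0032 -0.0445]
 [ 0.0061 -0.1909 -0.9816  1.25  ]
 [ 0.      0.      0.      1.    ]]
{'time': 0.1, 'qpos': array([-1.369 ,  0.3426,  1.5249,  0.    ,  1.2754, -0.146 ]), 'qvel': array([ 0.0015, -0.0022, -0.0035, -0.0004, -0.0001,  0.0007]), 'tau': array([  0.0015, -43.4446, -24.6492,  -0.0001,   0.0047,  -0.    ]), 'position': array([ 0.1789, -0.4934,  0.4041]), 'eef_rot': array([-0.0007,  0.9849,  0.173 , -0.    ]), 'force': array([ 0.2033, -0.1488, -0.4061]), 'ft_torque': array([-0.0127, -0.0096, -0.0211]), 'finger_force': 0.0, 'grip_width': 0.08530644194758322}
```

View pics/s_big.png

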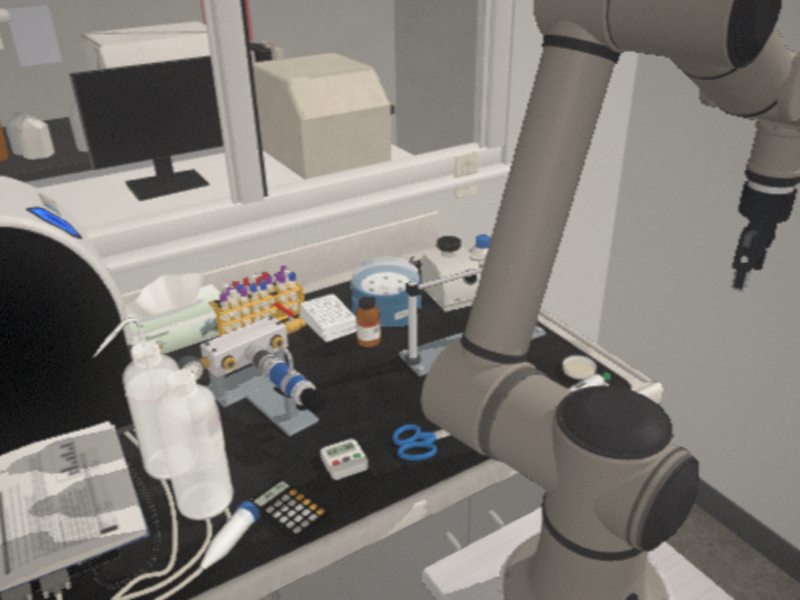

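View pics/t_big.png

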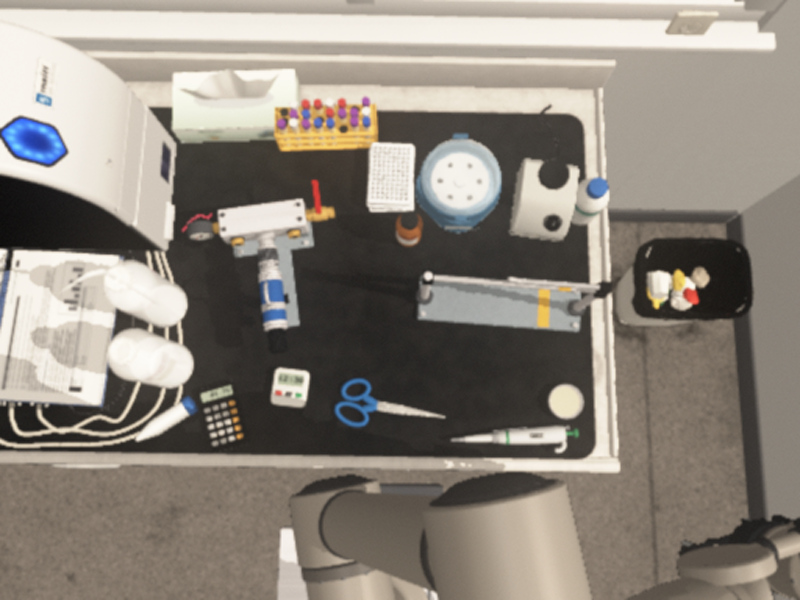

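```bash
python3 - <<'E'
import cv2, numpy as np
t=cv2.imread("pics/top0.png"); s=cv2.imread("pics/scene0.png")
def crop(im,x,y,w,h,k):
    r=cv2.resize(im[y:y+h,x:x+w],None,fx=k,fy=k,interpolation=cv2.INTER_CUBIC)
    for i in range(0,w,10):
        cv2.putText(r,str(x+i),(i*k,8),0,.3,(0,255,255),1); cv2.line(r,(i*k,10),(i*k,14),(0,255,255),1)
    for j in range(10,h,10):
        cv2.putText(r,str(y+j),(0,j*k+3),0,.3,(0,255,255),1);cv2.line(r,(20,j*k),(24,j*k),(0,255,255),1)
    return r
a=crop(t,115,120,100,110,5); b=crop(s,125,195,85,85,3)
c=np.zeros((550,800,3),np.uint8); c[:550,:500]=a; c[:255,510:765]=b
cv2.imwrite("pics/A.png",c)
a=crop(t,260,165,135,55,5); b=crop(s,245,165,110,85,3)
c=np.zeros((275+260,700,3),np.uint8); c[:275,:675]=a; c[280:535,:330]=b
cv2.imwrite("pics/B.png",c)
E
```

```text
(no output)
```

View pics/A.png

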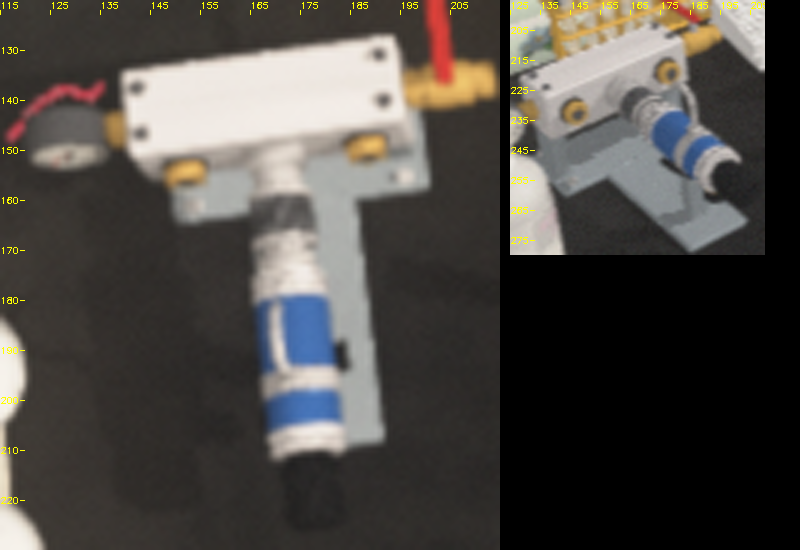

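View pics/B.png

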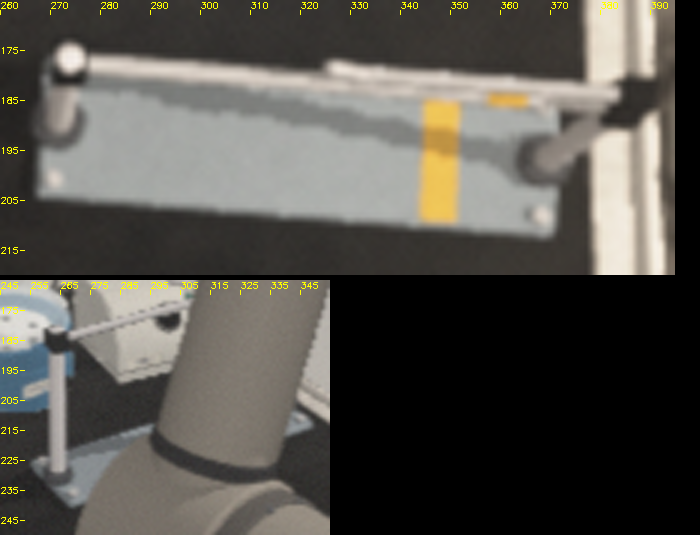

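```bash
cat > h.py <<'E'
import numpy as np, cv2
from workcell import viewer, monitor
np.set_printoptions(precision=4,suppress=True)
C={n:viewer.calibration(n) for n in("scene","top")}
def back(n,u,v,z):
    K,P=C[n]["camera_matrix"],C[n]["pose"]; d=P[:3,:3]@np.linalg.inv(K)@[u,v,1.]; o=P[:3,3]
    return (o+d*(z-o[2])/d[2])
def proj(n,p):
    K,P=C[n]["camera_matrix"],C[n]["pose"]; q=(np.atleast_2d(p)-P[:3,3])@P[:3,:3]@K.T
    return q[:,:2]/q[:,2:]
def frame(x,y,yaw,p):
    c,s=np.cos(yaw),np.sin(yaw); return np.atleast_2d(p)@np.array([[c,-s,0],[s,c,0],[0,0,1]]).T+[x,y,0]
def ring(x,r,z0=.085): 
    a=np.linspace(0,2*np.pi,40); return np.c_[np.full(40,x),r*np.cos(a),z0+r*np.sin(a)]
E
python3 - <<'E'
from h import *
t=cv2.imread("pics/top0.png").astype(float)
a=back("top",171.8,162.0,.085); b=back("top",177.2,218.0,.085)
print(a,b,np.linalg.norm(a-b)); yaw=np.arctan2(a[1]-b[1],a[0]-b[0]); d=np.r_[np.cos(yaw),np.sin(yaw)]
m=((a[:2]+40e-3*d)+(b[:2]+189e-3*d))/2; print("manifold",m,yaw)
# bar ridge
g=t.sum(2); pts=[]
for u in range(280,322,2):
    col=g[172:186,u]; w=np.clip(col-430,0,None); pts.append((u,172+(w*np.arange(14)).sum()/w.sum()))
pts=np.array(pts); f=np.polyfit(*pts.T,1); print("ridge",f, pts[::4].round(2).tolist())
W=np.array([back("top",u,v,.17) for u,v in pts]); h=np.polyfit(W[:,1],W[:,0],1); print("bar x=",h)
hsv=cv2.cvtColor(t.astype(np.uint8),cv2.COLOR_BGR2HSV)
y=((hsv[...,0]>15)&(hsv[...,0]<32)&(hsv[...,1]>120)); y[:, :320]=0;y[:165]=0;y[225:]=0;y[:,375:]=0
n,l,st,ce=cv2.connectedComponentsWithStats(y.astype(np.uint8)); print(st,ce)
for i in range(1,n): print(back("top",*ce[i],.17),back("top",*ce[i],.008))
for u,v in((271.5,189.5),(368,197)): print("foot",back("top",u,v,.008))
print("keeper end",back("top",325.5,178.2,.201))
for n_,p in dict(bottle=(262,147),timer=(186,248),petri=(362,257)).items(): print(n_,back("top",*p,.02))
E
```

```text
[0.623 0.187 0.085] [0.4685 0.1646 0.085 ] 0.15606956904703229
manifold [0.6591 0.1923] 0.14441539970375575
ridge [  0.06   161.6937] [[280.0, 179.12], [288.0, 178.98], [296.0, 178.86], [304.0, 179.47], [312.0, 180.45], [320.0, 181.39]]
bar x= [0.0453 0.5668]
[[     0      0    512    384 196447]
 [   344    185      8     24    147]
 [   358    184      7      2     14]] [[255.4237 191.4965]
 [347.4626 196.8639]
 [361.     184.5   ]]
[ 0.5175 -0.2751  0.17  ] [ 0.5476 -0.3096  0.008 ]
[ 0.5498 -0.3101  0.17  ] [ 0.5848 -0.3499  0.008 ]
foot [ 0.5658 -0.0901  0.008 ]
foot [ 0.5482 -0.369   0.008 ]
keeper end [ 0.5575 -0.2155  0.201 ]
bottle [ 0.6896 -0.0608  0.02  ]
timer [0.3932 0.1476 0.02  ]
petri [ 0.3756 -0.3434  0.02  ]
```

```bash
cat > ov.py <<'E'
from h import *
def draw(n,src,M,S,off=0):
    k=5; im=cv2.resize(cv2.imread(src),None,fx=k,fy=k,interpolation=cv2.INTER_CUBIC)
    def pl(p,col):
        q=((proj(n,p)+.5)*k-.5).round().astype(int); cv2.polylines(im,[q.reshape(-1,1,2)],False,col,1)
    o=-.117
    for x,r in((-.024,.018),(-.056,.018),(o+.058,.02),(o+.046,.02),(o-.052,.02),(o-.053,.015),(o-.092,.015)): pl(frame(*M,ring(x,r)),(0,255,0))
    pl(frame(*M,[[0,-.075,.11],[0,.075,.11]]),(0,0,255)); pl(frame(*M,[[-.21,0,.085],[0,0,.085]]),(0,255,255))
    for y in(-.14,.14): pl(frame(*S,[[0,y,.0],[0,y,.17]]),(0,0,255))
    pl(frame(*S,[[0,-.14,.17],[0,.14,.17]]),(0,0,255)); pl(frame(*S,[[0,-.14,.201],[0,.012,.201]]),(0,255,0))
    for y in(-.071,-.091): pl(frame(*S,[[0,y,.17],[.02,y,.17]]),(255,0,255))
    return im
M=(.6565,.1915,.1444); S=(.557,-.230,-.063)
if __name__=="__main__":
    t=draw("top","pics/top0.png",M,S); s=draw("scene","pics/scene0.png",M,S)
    c=np.zeros((600,800,3),np.uint8); c[:380,:300]=t[145*5:221*5,155*5:215*5]; c[:380,310:800]=s[215*5:291*5-0,130*5:130*5+490]
    c[390:600,:690]=t[168*5:210*5,262*5:400*5]
    cv2.imwrite("pics/ov1.png",c)
E
python3 ov.py
```

```text
(no output)
```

View pics/ov1.png

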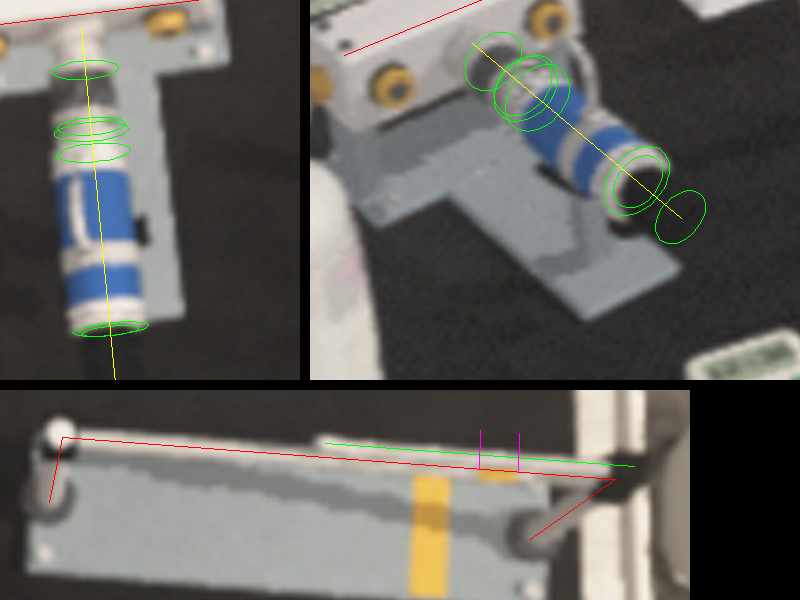

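Top view: sleeve mid near (172,162), tail (177,218), keeper end (325,178), yellow band (361,184). The overlay matches to about 2 mm, so I start moving.

```bash
cat > go.py <<'E'
# usage: go.py M|S gx gy gz [dyaw]: shares still needed to bring the grasp point (155 mm ahead) to the point given in that frame, tool x along its x
import sys; from h import *
from scipy.spatial.transform import Rotation as R
F=dict(M=(.6565,.193,.1444),S=(.557,-.230,-.063))
s=monitor.observe(); q=s["eef_rot"]; A=R.from_quat([q[1],q[2],q[3],q[0]])
f=F[sys.argv[1]]; g=frame(*f,[float(v) for v in sys.argv[2:5]])[0]
c,n=np.cos(f[2]),np.sin(f[2]); B=R.from_matrix(np.array([[c,n,0],[n,-c,0],[0,0,-1]]))
t=g+[0,0,.155]; d=t-s["position"]; inv=np.array(s["position"])-[0,0,.155]-[f[0],f[1],0]
print("t",s["time"],"pos",s["position"],"F",s["force"],"grip",s["grip_width"],s["finger_force"])
print("now in frame mm",1e3*np.r_[c*inv[0]+n*inv[1],-n*inv[0]+c*inv[1],inv[2]])
print("turn share",(A.inv()*B).as_rotvec()/np.radians(30)," shift share after turn",B.inv().apply(d)/.75," rows",np.linalg.norm(d)/.0417)
E
python3 go.py M -.038 0 .245
```

```text
t 0.1 pos [ 0.1789 -0.4934  0.4041] F [ 0.2033 -0.1488 -0.4061] grip 0.08530644194758322 0.0
now in frame mm [-571.3819 -610.5732  249.1132]
turn share [-0.0026 -0.0002  0.3884]  shift share after turn [ 0.7112 -0.8141  0.0055]  rows 19.442405313568905
```

Request:
arm_command([
  [0,0,0,0,0,0.2],
  [0,0,0,0,0,0.188],
  [0.036,-0.041,0,0,0,0],
  [0.036,-0.041,0,0,0,0],
  [0.036,-0.041,0,0,0,0],
  [0.036,-0.041,0,0,0,0],
  [0.036,-0.041,0,0,0,0],
  [0.036,-0.041,0,0,0,0],
], grip=1)

```text
time: 0.77
position: [0.3131, -0.2858, 0.4045]
eef_rot: [-0.0, 0.997, 0.072, -0.0]
force: [1.7, -0.8, 0.7]
grip_width: 0.0854
finger_force: 0.0
```

Request:
arm_command([
  [0.036,-0.041,0,0,0,0],
  [0.036,-0.041,0,0,0,0],
  [0.036,-0.041,0,0,0,0],
  [0.036,-0.041,0,0,0,0],
  [0.036,-0.041,0,0,0,0],
  [0.036,-0.041,0,0,0,0],
  [0.036,-0.041,0,0,0,0],
  [0.036,-0.041,0,0,0,0],
])

```text
time: 1.43
position: [0.4916, -0.011, 0.4045]
eef_rot: [0.0, 0.997, 0.072, -0.0]
force: [0.8, -1.1, 0.4]
grip_width: 0.0855
finger_force: 0.0
```

```bash
python3 go.py M -.038 0 .165
```

```text
t 1.4333 pos [ 0.4916 -0.011   0.4045] F [ 0.8268 -1.102   0.4031] grip 0.08549510807248396 0.0
now in frame mm [-192.5742 -178.1096  249.4774]
turn share [0.0002 0.0009 0.0009]  shift share after turn [ 0.2061 -0.2375  0.1126]  rows 6.007309224443932
```

Request:
arm_command([
  [0.034,-0.0395,0.015,0,0,0],
  [0.034,-0.0395,0.015,0,0,0],
  [0.034,-0.0395,0.015,0,0,0],
  [0.034,-0.0395,0.015,0,0,0],
  [0.034,-0.0395,0.015,0,0,0],
  [0.034,-0.0395,0.015,0,0,0],
  [0,0,0.012,0,0,0],
  [0,0,0,0,0,0],
])

```text
time: 2.1
position: [0.6165, 0.1866, 0.3244]
eef_rot: [0.0, 0.997, 0.074, -0.003]
force: [-0.9, -0.1, -0.5]
grip_width: 0.0853
finger_force: 0.0
```

```bash
python3 go.py M -.038 0 .083; python3 - <<'E'
from ov import *
M=(.6565,.193,.1444)
for n in("scene","top"): cv2.imwrite(f"pics/{n}1.png",viewer.grab_frame(n)[:,:,::-1])
a=draw("top","pics/top0.png",(0,9,0),(0,9,0))*0
t=cv2.resize(cv2.imread("pics/top1.png")[130:235,140:220],None,fx=5,fy=5,interpolation=cv2.INTER_CUBIC)
s=cv2.resize(cv2.imread("pics/scene1.png")[180:280,125:205],None,fx=5,fy=5,interpolation=cv2.INTER_CUBIC)
c=np.zeros((525,800,3),np.uint8); c[:,:400]=t; c[:500,400:]=s; cv2.imwrite("pics/C.png",c)
E
```

```text
t 2.1 pos [0.6165 0.1866 0.3244] F [-0.9078 -0.068  -0.5359] grip 0.0853036070797893 0.0
now in frame mm [-40.5227  -0.5814 169.3685]
turn share [0.0007 0.0113 0.0061]  shift share after turn [ 0.0034 -0.0008  0.1152]  rows 2.072116849823185
```

View pics/C.png

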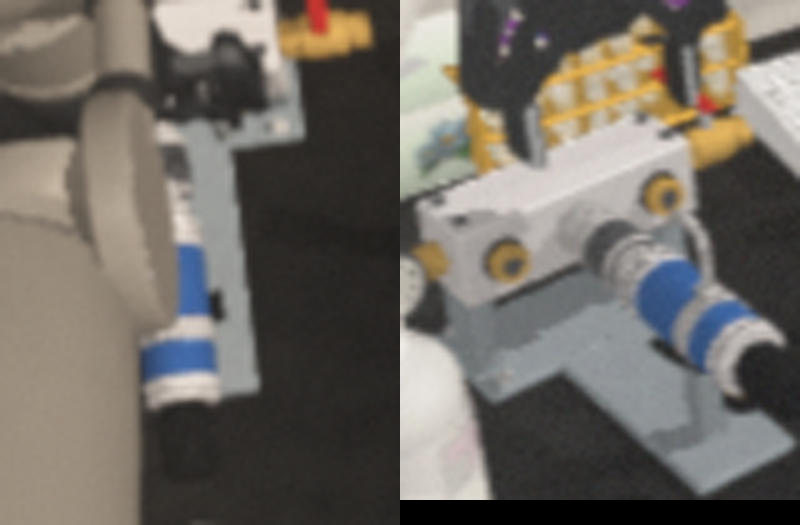

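The picture shows the gripper open above the coupling; in scene coordinates the sleeve is at about (166,229) and the tail starts at about (196,253). I'll cross-check that against the scene camera.

```bash
python3 - <<'E'
from h import *
for M in((.6565,.193,.1444),):
    for x in(-.04,-.071,-.169): print(x,proj("scene",frame(*M,[[x,0,.085]])), frame(*M,[[x,0,.085]]))
for p in((165.8,228.8),(179,238.5),(196,253)): 
    w=back("scene",*p,.085); print(w)
# blue centroids
for n in("top","scene"):
    im=cv2.imread(f"pics/{n}0.png"); h=cv2.cvtColor(im,cv2.COLOR_BGR2HSV); m=((h[...,0]>100)&(h[...,0]<125)&(h[...,1]>130)).astype(np.uint8); m[:,:130]=0;m[:,230:]=0;m[:170]=0;m[265:]=0
    k,l,st,ce=cv2.connectedComponentsWithStats(m)
    for i in range(1,k):
        if st[i,4]>20: print(n,st[i],ce[i],back(n,*ce[i],.085))
E
```

```text
-0.04 [[168.6964 229.4025]] [[0.6169 0.1872 0.085 ]]
-0.071 [[174.5546 234.296 ]] [[0.5862 0.1828 0.085 ]]
-0.169 [[194.3963 250.8701]] [[0.4893 0.1687 0.085 ]]
[0.6241 0.1929 0.085 ]
[0.5615 0.1804 0.085 ]
[0.4788 0.169  0.085 ]
top [172 180  10  12 100] [176.03 185.65] [0.5569 0.1721 0.085 ]
top [169 199  13   6  65] [175.0462 201.2923] [0.5138 0.1726 0.085 ]
top [214 242  16  23 143] [222.4126 253.6853] [0.3757 0.0408 0.085 ]
scene [173 233  11  13  92] [177.8587 238.0543] [0.5651 0.1822 0.085 ]
scene [183 241  11  11  43] [187.1628 244.8372] [0.5234 0.1737 0.085 ]
```

Request:
arm_command([
  [0.0015,0,0.025,0,0,0],
  [0,0,0.025,0,0,0],
  [0,0,0.025,0,0,0],
  [0,0,0.02,0,0,0],
  [0,0,0.012,0,0,0],
  [0,0,0.006,0,0,0],
  [0,0,0,0,0,0],
  [0,0,0,0,0,0],
])

```text
time: 2.87
position: [0.6181, 0.1846, 0.2446]
eef_rot: [-0.0, 0.997, 0.072, 0.001]
force: [-0.3, 1.4, 0.4]
grip_width: 0.0853
finger_force: 0.0
```

```bash
python3 go.py M -.038 0 .082
```

```text
t 2.8667 pos [0.6181 0.1846 0.2446] F [-0.2978  1.4217  0.3707] grip 0.08533807598757116 0.0
now in frame mm [-39.1917  -2.7989  89.5721]
turn share [ 0.0001 -0.0029 -0.0008]  shift share after turn [ 0.0016 -0.0037  0.0101]  rows 0.19569188117462444
```

Adjust, then close gently to see the side force.

Request:
arm_command([
  [0.0016,-0.0037,0.0095,0,0,0],
  [0,0,0,0,0,0],
  [0,0,0,0,0,0],
  [0,0,0,0,0,0],
  [0,0,0,0,0,0],
  [0,0,0,0,0,0],
  [0,0,0,0,0,0],
  [0,0,0,0,0,0],
], grip=0, force=30)

```text
time: 3.53
position: [0.6184, 0.1891, 0.2369]
eef_rot: [-0.001, 0.997, 0.072, 0.0]
force: [-1.5, 4.9, 2.4]
grip_width: 0.0312
finger_force: 31.6
```

Request:
arm_command([
  [0,0,0,0,0,0],
  [0,0,0,0,0,0],
  [0,0,0,0,0,0],
  [0,0,0,0,0,0],
  [0,0,0,0,0,0],
  [0,0,0,0,0,0],
  [0,0,0,0,0,0],
  [0,0,0,0,0,0],
])

```text
time: 4.2
position: [0.6184, 0.1892, 0.2369]
eef_rot: [-0.001, 0.997, 0.072, 0.0]
force: [-1.3, 4.5, 1.0]
grip_width: 0.0313
finger_force: 31.6
```

```bash
python3 go.py M -.038 0 .082
```

```text
t 4.2 pos [0.6184 0.1892 0.2369] F [-1.2835  4.5463  0.9756] grip 0.031291490968963775 31.581496875733137
now in frame mm [-38.23     1.683   81.8555]
turn share [-0.0037 -0.0014  0.0013]  shift share after turn [ 0.0003  0.0022 -0.0002]  rows 0.040882342756762065
```

Request:
arm_command([
  [0,-0.001,0,0,0,0],
  [0,0,0,0,0,0],
  [0.002,0,0,0,0,0],
  [0.002,0,0,0,0,0],
  [0.002,0,0,0,0,0],
  [0,0,0,0,0,0],
  [0,0,0,0,0,0],
  [0,0,0,0,0,0],
], force=60)

```text
time: 4.87
position: [0.6221, 0.1899, 0.2369]
eef_rot: [-0.0, 0.997, 0.072, -0.001]
force: [-7.7, 3.6, 7.6]
grip_width: 0.0303
finger_force: 61.1
```

```bash
python3 go.py M -.038 0 .082
```

```text
t 4.8667 pos [0.6221 0.1899 0.2369] F [-7.7489  3.6121  7.6031] grip 0.030334051589855596 61.089818053878844
now in frame mm [-34.5205   1.8841  81.8847]
turn share [-0.0019  0.0049  0.0009]  shift share after turn [-0.0046  0.0025 -0.0002]  rows 0.09492956943932979
```

Request:
arm_command([
  [0.002,0,0,0,0,0],
  [0.002,0,0,0,0,0],
  [0.002,0,0,0,0,0],
  [0.001,0,0,0,0,0],
  [0,0,0,0,0,0],
  [0,0,0,0,0,0],
  [0,0,0,0,0,0],
  [0,0,0,0,0,0],
])

```text
time: 5.53
position: [0.6268, 0.1907, 0.2369]
eef_rot: [-0.0, 0.997, 0.072, -0.002]
force: [-10.7, 3.5, 9.1]
grip_width: 0.0305
finger_force: 61.2
```

```bash
python3 go.py M -.038 0 .082; python3 - <<'E'
from h import *
for n in("scene","top"): cv2.imwrite(f"pics/{n}2.png",viewer.grab_frame(n)[:,:,::-1])
for k in(1,2):
  for n in("top","scene"):
    im=cv2.imread(f"pics/{n}{k}.png"); h=cv2.cvtColor(im,cv2.COLOR_BGR2HSV); m=((h[...,0]>100)&(h[...,0]<125)&(h[...,1]>130)).astype(np.uint8); m[:,:130]=0;m[:,205:]=0;m[:170]=0;m[265:]=0
    K,l,st,ce=cv2.connectedComponentsWithStats(m)
    for i in range(1,K):
        if st[i,4]>20: print(k,n,st[i],ce[i],back(n,*ce[i],.085))
E
```

```text
t 5.5333 pos [0.6268 0.1907 0.2369] F [-10.7417   3.5153   9.1488] grip 0.030539993625557763 61.24649986624718
now in frame mm [-29.6921   1.9513  81.8925]
turn share [-0.0018  0.0078  0.0012]  shift share after turn [-0.0111  0.0026 -0.0001]  rows 0.2046677637949707
1 top [176 180   6  12  47] [178.1702 185.9149] [0.5563 0.1663 0.085 ]
1 top [170 199  12   6  59] [175.5763 201.1186] [0.5143 0.1712 0.085 ]
1 scene [173 233  11  13  94] [177.9149 238.1702] [0.5645 0.1822 0.085 ]
1 scene [183 241  11  11  43] [187.1628 244.814 ] [0.5235 0.1736 0.085 ]
2 top [173 188   9   8  37] [178.3243 192.7568] [0.5374 0.165  0.085 ]
2 top [172 202  11   6  54] [176.7778 204.3889] [0.5054 0.1675 0.085 ]
2 scene [175 234  11  15 101] [179.7723 239.7228] [0.5552 0.1809 0.085 ]
2 scene [185 243  11  11  43] [188.8837 246.907 ] [0.5126 0.1736 0.085 ]
```

Request:
arm_command([
  [0,0,0,0,0,0],
  [0,0,0,0,0,0],
  [0,0,0,0,0,0],
  [0,0,0,0,0,0],
  [0,0,0,0,0,0],
  [0,0,-0.015,0,0,0],
  [0,0,-0.035,0,0,0],
  [0,0,-0.05,0,0,0],
], grip=1)

```text
time: 6.3
position: [0.6275, 0.1898, 0.3094]
eef_rot: [0.0, 0.997, 0.072, -0.003]
force: [0.5, 0.1, 0.8]
grip_width: 0.0857
finger_force: 0.0
```

```bash
sed -i 's/M=(.6565,.193,/M=(.6562,.1948,/' go.py; python3 go.py M -.200 0 .083
```

```text
t 6.3 pos [0.6275 0.1898 0.3094] F [0.4901 0.0798 0.8315] grip 0.08565821554293067 0.0
now in frame mm [-29.0839  -0.788  154.4033]
turn share [0.0007 0.013  0.0002]  shift share after turn [-0.2279 -0.0011  0.0952]  rows 4.442044769534538
```

Request:
arm_command([
  [-0.045,0,0,0,0,0],
  [-0.05,0,0,0,0,0],
  [-0.05,0,0,0,0,0],
  [-0.05,0,0,0,0,0],
  [-0.033,0,0,0,0,0],
  [0,0,0.02,0,0,0],
  [0,0,0.025,0,0,0],
  [0,0,0,0,0,0],
])

```text
time: 6.97
position: [0.4579, 0.1652, 0.2763]
eef_rot: [0.0, 0.997, 0.072, -0.002]
force: [0.0, 0.1, -0.4]
grip_width: 0.0853
finger_force: 0.0
```

```bash
python3 go.py M -.200 0 .083
```

```text
t 6.9667 pos [0.4579 0.1652 0.2763] F [ 0.0274  0.08   -0.4291] grip 0.08527450549498045 0.0
now in frame mm [-200.451    -0.7419  121.302 ]
turn share [0.0006 0.0059 0.0005]  shift share after turn [ 0.0006 -0.001   0.0511]  rows 0.9187485295590783
```

Request:
arm_command([
  [0,-0.001,0.025,0,0,0],
  [0,0,0.015,0,0,0],
  [0,0,0.011,0,0,0],
  [0,0,0,0,0,0],
  [0,0,0,0,0,0],
  [0,0,0,0,0,0],
  [0,0,0,0,0,0],
  [0,0,0,0,0,0],
])

```text
time: 7.63
position: [0.4591, 0.1662, 0.24]
eef_rot: [-0.0, 0.997, 0.072, 0.001]
force: [0.5, -0.5, 0.6]
grip_width: 0.0856
finger_force: 0.0
```

Request:
arm_command([
  [0,0,0,0,0,0],
  [0,0,0,0,0,0],
  [0,0,0,0,0,0],
  [0,0,0,0,0,0],
  [0,0,0,0,0,0],
  [0,0,0,0,0,0],
  [0,0,0,0,0,0],
  [0,0,0,0,0,0],
], grip=0, force=30)

```text
time: 8.3
position: [0.4588, 0.1653, 0.2396]
eef_rot: [0.001, 0.997, 0.073, -0.0]
force: [-0.9, -7.8, 4.1]
grip_width: 0.0291
finger_force: 30.3
```

```bash
python3 go.py M -.200 0 .083
```

```text
t 8.3 pos [0.4588 0.1653 0.2396] F [-0.9293 -7.7773  4.0852] grip 0.029057041478119956 30.25005429983139
now in frame mm [-199.5881   -0.7785   84.5784]
turn share [0.004  0.0015 0.002 ]  shift share after turn [-0.0005 -0.001   0.0021]  rows 0.043345868163938546
```

Request:
arm_command([
  [0,0.0015,0,0,0,0],
  [0,0,0,0,0,0],
  [0,0,0,0,0,0],
  [-0.004,0,0,0,0,0],
  [-0.007,0,0,0,0,0],
  [-0.008,0,0,0,0,0],
  [-0.008,0,0,0,0,0],
  [-0.008,0,0,0,0,0],
], force=100)

```text
time: 8.97
position: [0.4337, 0.1613, 0.2397]
eef_rot: [-0.0, 0.997, 0.072, 0.002]
force: [1.4, -0.2, 0.2]
grip_width: 0.0273
finger_force: 98.8
```

```bash
python3 go.py M -.270 0 .085
```

```text
t 8.9667 pos [0.4337 0.1613 0.2397] F [ 1.4069 -0.1987  0.2049] grip 0.027295501860821775 98.777596950531
now in frame mm [-224.9704   -1.153    84.7356]
turn share [ 0.0001 -0.0059 -0.0001]  shift share after turn [-0.06   -0.0015 -0.0004]  rows 1.080218348615933
```

Request:
arm_command([
  [-0.012,0,0,0,0,0],
  [-0.015,0,0,0,0,0],
  [-0.015,0,0,0,0,0],
  [-0.012,0,0,0,0,0],
  [0,0,-0.015,0,0,0],
  [0,0,-0.02,0,0,0],
  [0,0,-0.015,0,0,0],
  [0,0,0,0,0,0],
])

```text
time: 9.63
position: [0.3928, 0.1555, 0.2781]
eef_rot: [-0.0, 0.997, 0.072, 0.001]
force: [1.0, 0.4, -2.9]
grip_width: 0.028
finger_force: 98.8
```

```bash
python3 go.py S -.210 .075 .136; python3 - <<'E'
from h import *
for n in("scene","top"): cv2.imwrite(f"pics/{n}3.png",viewer.grab_frame(n)[:,:,::-1])
t=cv2.resize(cv2.imread("pics/top3.png")[130:250,130:210],None,fx=5,fy=5,interpolation=cv2.INTER_CUBIC)
s=cv2.resize(cv2.imread("pics/scene3.png")[170:290,135:215],None,fx=5,fy=5,interpolation=cv2.INTER_CUBIC)
cv2.imwrite("pics/D.png",np.hstack([t,s]))
E
```

```text
t 9.6333 pos [0.3928 0.1555 0.2781] F [ 1.0446  0.4163 -2.8803] grip 0.02796329967771203 98.80634307861328
now in frame mm [-188.1544  374.4389  123.1216]
turn share [-0.0006 -0.0041  0.3969]  shift share after turn [-0.0291  0.3993 -0.0172]  rows 7.206494098309084
```

View pics/D.png

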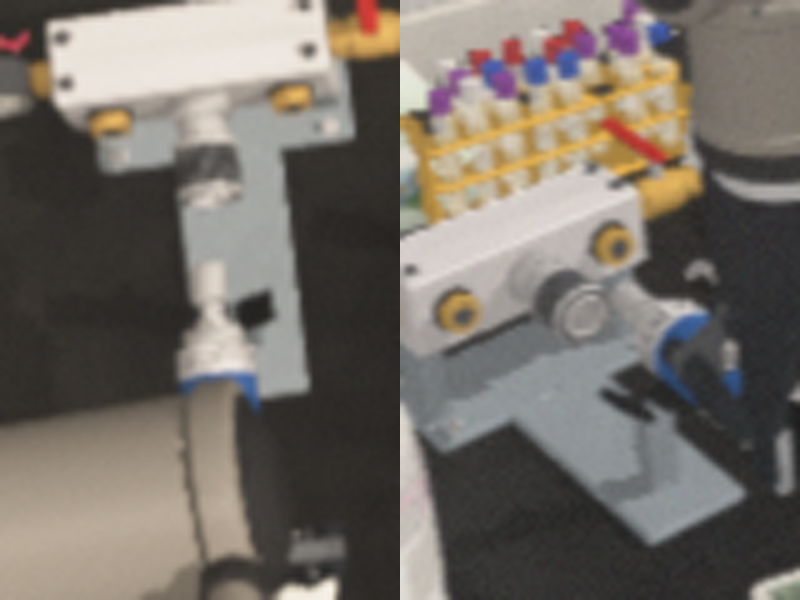

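The filter is out: nipple tip at top-view (171.6,182), and the sleeve has snapped forward. Now I carry it to the rail.

Request:
arm_command([
  [0,0,-0.009,0,0,0.1],
  [0,0,-0.008,0,0,0.15],
  [0,0,0,0,0,0.147],
  [-0.004,0.03,0,0,0,0],
  [-0.006,0.045,0,0,0,0],
  [-0.006,0.05,0,0,0,0],
  [-0.006,0.05,0,0,0,0],
  [-0.006,0.05,0,0,0,0],
])

```text
time: 10.4
position: [0.3601, -0.0127, 0.2886]
eef_rot: [-0.0, 1.0, -0.031, -0.001]
force: [1.4, -1.1, -2.7]
grip_width: 0.0275
finger_force: 99.1
```

Request:
arm_command([
  [0,0.05,0,0,0,0],
  [0,0.05,0,0,0,0],
  [0,0.04,0,0,0,0],
  [0,0.025,0,0,0,0],
  [0,0.009,0,0,0,0],
  [0,0,0,0,0,0],
  [0,0,0,0,0,0],
  [0,0,0,0,0,0],
])

```text
time: 11.07
position: [0.3528, -0.1407, 0.2891]
eef_rot: [-0.001, 1.0, -0.031, -0.001]
force: [-0.7, -0.9, -2.6]
grip_width: 0.0272
finger_force: 99.1
```

```bash
python3 go.py S -.210 .075 .136; python3 - <<'E'
from h import *
print(back("top",171.6,182,.128))
for n in("scene","top"): cv2.imwrite(f"pics/{n}4.png",viewer.grab_frame(n)[:,:,::-1])
t=cv2.resize(cv2.imread("pics/top4.png")[140:245,250:400],None,fx=5,fy=5,interpolation=cv2.INTER_CUBIC)
cv2.imwrite("pics/E.png",t)
E
```

```text
t 11.0667 pos [ 0.3528 -0.1407  0.2891] F [-0.7382 -0.8905 -2.6102] grip 0.02723017463927755 99.12658452987671
now in frame mm [-209.3751   76.2316  134.1032]
turn share [-0.0019  0.0026  0.0014]  shift share after turn [-0.0008  0.0016 -0.0025]  rows 0.05626694058097249
[0.5576 0.1762 0.128 ]
```

View pics/E.png

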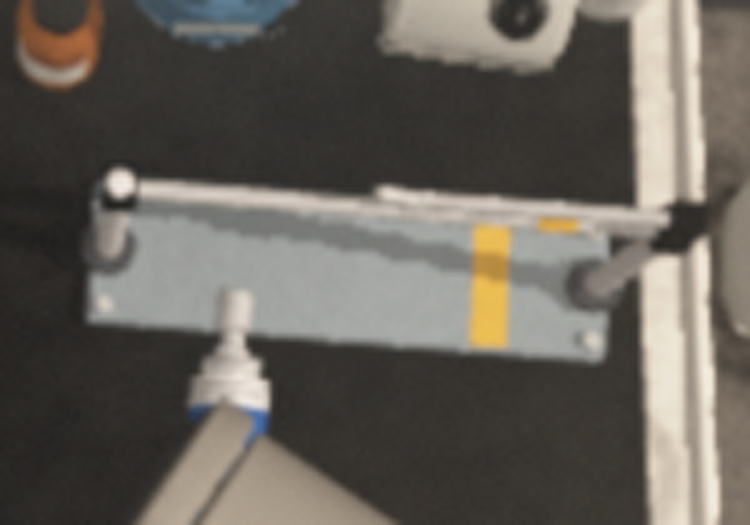

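```bash
python3 - <<'E'
from h import *
S=(.557,-.230,-.063)
print("tip exp",proj("top",frame(*S,[[-.044,.0762,.134]])), "seen 297.2,198.5ish", back("top",297.2,198.0,.138))
# bar ridge profile near columns
g=cv2.imread("pics/top4.png").astype(int).sum(2)
for u in(285,300,315): print(u,g[170:192,u].tolist(), proj("top",frame(*S,[[0,y,.17] for y in (.075,.04)])) if u==285 else "")
print(g[190:206,297].tolist())
E
```

```text
tip exp [[296.7884 198.4631]] seen 297.2,198.5ish [ 0.5184 -0.1519  0.138 ]
285 [140, 140, 142, 139, 140, 187, 410, 560, 590, 544, 439, 360, 364, 425, 472, 474, 471, 477, 475, 477, 479, 480] [[299.6636 178.9212]
 [313.4734 179.9879]]
300 [144, 146, 147, 141, 147, 145, 168, 331, 517, 593, 563, 436, 350, 355, 356, 358, 362, 425, 476, 478, 476, 488] 
315 [151, 145, 145, 140, 144, 142, 143, 155, 259, 400, 549, 578, 499, 463, 420, 369, 364, 364, 380, 436, 483, 489] 
[480, 479, 481, 482, 479, 482, 481, 489, 558, 597, 599, 605, 613, 617, 614, 571]
```

Request:
arm_command([
  [0.015,0.001,-0.002,0,0,0],
  [0.028,0,0,0,0,0],
  [0.03,0,0,0,0,0],
  [0.03,0,0,0,0,0],
  [0.025,0,0,0,0,0],
  [0.012,0,0,0,0,0],
  [0,0,0,0,0,0],
  [0,0,0,0,0,0],
])

```text
time: 11.83
position: [0.4574, -0.1485, 0.2906]
eef_rot: [-0.0, 1.0, -0.031, -0.001]
force: [0.1, 0.4, -2.3]
grip_width: 0.0278
finger_force: 99.1
```

Request:
arm_command([
  [0.01,0,0,0,0,0],
  [0.012,0,0,0,0,0],
  [0.012,0,0,0,0,0],
  [0.009,0,0,0,0,0],
  [0,0,0,0,0,0],
  [0,0,0,0,0,0],
  [0,0,0,0,0,0],
  [0,0,0,0,0,0],
])

```text
time: 12.5
position: [0.4897, -0.1512, 0.2909]
eef_rot: [-0.0, 0.999, -0.032, -0.0]
force: [-0.1, -0.8, -2.5]
grip_width: 0.0271
finger_force: 99.1
```

```bash
python3 go.py S -.072 .075 .118; python3 - <<'E'
from h import *
for n in("scene","top"): cv2.imwrite(f"pics/{n}5.png",viewer.grab_frame(n)[:,:,::-1])
t=cv2.resize(cv2.imread("pics/top5.png")[145:215,265:345],None,fx=5,fy=5,interpolation=cv2.INTER_CUBIC)
s=cv2.resize(cv2.imread("pics/scene5.png")[150:250,230:310],None,fx=5,fy=5,interpolation=cv2.INTER_CUBIC)
c=np.zeros((500,800,3),np.uint8);c[:350,:400]=t;c[:,400:]=s;cv2.imwrite("pics/F.png",c)
E
```

```text
t 12.5 pos [ 0.4897 -0.1512  0.2909] F [-0.0922 -0.8195 -2.5488] grip 0.02710088074133137 99.13692355155945
now in frame mm [-72.105   74.3801 135.9347]
turn share [-0.0003  0.0013 -0.0006]  shift share after turn [ 0.0001 -0.0008  0.0239]  rows 0.430353052474319
```

View pics/F.png

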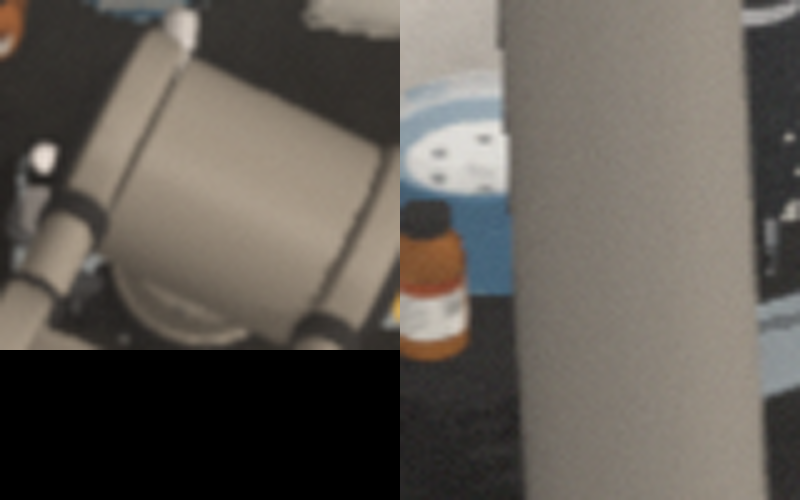

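Request:
arm_command([
  [0,0,0.006,0,0,0],
  [0,0,0.006,0,0,0],
  [0,0,0.006,0,0,0],
  [0,0,0.005,0,0,0],
  [0,0,0,0,0,0],
  [0,0,0,0,0,0],
  [0,0,0,0,0,0],
  [0,0,0,0,0,0],
])

```text
time: 13.27
position: [0.4901, -0.1513, 0.274]
eef_rot: [0.0, 1.0, -0.032, 0.0]
force: [0.4, -0.2, -1.9]
grip_width: 0.0272
finger_force: 99.1
```

Request:
arm_command([
  [0,0,0.001,0,0,0],
  [0,0,0.001,0,0,0],
  [0,0,0.001,0,0,0],
  [0,0,0.001,0,0,0],
  [0,0,0,0,0,0],
  [0,0,0,0,0,0],
  [0,0,0,0,0,0],
  [0,0,0,0,0,0],
])

```text
time: 13.93
position: [0.4902, -0.1514, 0.271]
eef_rot: [0.0, 0.999, -0.032, 0.0]
force: [0.1, -0.1, 0.6]
grip_width: 0.0274
finger_force: 99.2
```

```bash
python3 go.py S -.072 .075 .115
```

```text
t 13.9333 pos [ 0.4902 -0.1514  0.271 ] F [ 0.1351 -0.0742  0.6179] grip 0.027385510975168312 99.19485211372375
now in frame mm [-71.6636  74.2824 116.0376]
turn share [ 0.0006 -0.0013 -0.0005]  shift share after turn [-0.0004 -0.001   0.0014]  rows 0.03131085914701132
```

Request:
arm_command([
  [0,0,-0.004,0,0,0],
  [0,0.01,0,0,0,0],
  [0,0.015,0,0,0,0],
  [0,0.018,0,0,0,0],
  [0,0.018,0,0,0,0],
  [0,0.018,0,0,0,0],
  [0,0.018,0,0,0,0],
  [0,0.01,0,0,0,0],
])

```text
time: 14.6
position: [0.4847, -0.2338, 0.2737]
eef_rot: [0.0, 0.999, -0.032, 0.0]
force: [-0.5, 0.9, -2.2]
grip_width: 0.0276
finger_force: 99.2
```

```bash
python3 go.py S -.072 -.080 .118
```

```text
t 14.6 pos [ 0.4847 -0.2338  0.2737] F [-0.522   0.9153 -2.202 ] grip 0.02764186623297155 99.19840693473816
now in frame mm [-71.9271  -8.3383 118.7317]
turn share [ 0.0012 -0.0005 -0.0036]  shift share after turn [-0.0001  0.0955  0.001 ]  rows 1.7185968113299974
```

Request:
arm_command([
  [0,0.015,0,0,0,0],
  [0,0.018,0,0,0,0],
  [0,0.018,0,0,0,0],
  [0,0.018,0,0,0,0],
  [0,0.016,0,0,0,0],
  [0,0.01,0,0,0,0],
  [0,0,0,0,0,0],
  [0,0,0,0,0,0],
])

```text
time: 15.27
position: [0.4803, -0.3028, 0.2737]
eef_rot: [-0.0, 0.999, -0.032, -0.0]
force: [0.4, 0.3, -2.9]
grip_width: 0.0274
finger_force: 99.2
```

```bash
python3 go.py S -.072 -.080 .116;  python3 - <<'E'
from h import *
cv2.imwrite("pics/top6.png",viewer.grab_frame("top")[:,:,::-1])
t=cv2.imread("pics/top6.png"); print((cv2.absdiff(t,cv2.imread("pics/top0.png")).sum(2)>90)[170:215,335:375].astype(int).sum())
E
```

```text
t 15.2667 pos [ 0.4803 -0.3028  0.2737] F [ 0.4384  0.2616 -2.8824] grip 0.02744751065380308 99.19375419616699
now in frame mm [-71.9584 -77.4519 118.651 ]
turn share [-0.0008  0.0005 -0.002 ]  shift share after turn [-0.0001  0.0034  0.0035]  rows 0.088183410527739
1041
```

Request:
arm_command([
  [0,0.003,0,0,0,0],
  [0,0,0.0015,0,0,0],
  [0,0,0.0015,0,0,0],
  [0,0,0.001,0,0,0],
  [0,0,0,0,0,0],
  [0,0,0,0,0,0],
  [0,0,0,0,0,0],
  [0,0,0,0,0,0],
])

```text
time: 15.98
position: [0.4804, -0.3047, 0.271]
eef_rot: [0.0, 1.0, -0.032, 0.0]
force: [-0.2, 1.9, -0.3]
grip_width: 0.0276
finger_force: 99.2
```

```bash
python3 go.py S -.072 -.080 .116
```

```text
t 15.9833 pos [ 0.4804 -0.3047  0.271 ] F [-0.1712  1.9314 -0.2566] grip 0.027616941886514455 99.23636198043823
now in frame mm [-71.7417 -79.3369 116.0218]
turn share [ 0.0005 -0.0007 -0.0002]  shift share after turn [-0.0003  0.0009  0.    ]  rows 0.017073004500900237
```

Request:
arm_command([
  [0,0,0,0,0,0],
  [0,0,0,0,0,0],
  [0,0,0,0,0,0],
  [0,0,0,0,0,0],
  [0,0,0,0,0,0],
  [0,0,0,0,0,0],
  [0,0,0,0,0,0],
  [0,0,0,0,0,0],
], force=20)

```text
time: 16.65
position: [0.4803, -0.3048, 0.2709]
eef_rot: [0.0, 0.999, -0.032, 0.0]
force: [1.3, 0.6, 0.4]
grip_width: 0.0275
finger_force: 99.2
```

Request:
arm_command([
  [0,0,0,0,0,0],
  [0,0,0,0,0,0],
  [0,0,0,0,0,0],
  [0,0,0,0,0,0],
  [0,0,0,0,0,0],
  [0,0,0,0,0,0],
  [0,0,0,0,0,0],
  [0,0,0,0,0,0],
], grip=0.5)

```text
time: 17.32
position: [0.4803, -0.3047, 0.2709]
eef_rot: [0.0, 0.999, -0.032, 0.0]
force: [-0.5, -0.6, -0.0]
grip_width: 0.0429
finger_force: 0.0
```

Request:
arm_command([
  [0,0,0,0,0,0],
  [0,0,0,0,0,0],
  [0,0,0,0,0,0],
  [0,0,0,0,0,0],
  [0,0,0,0,0,0],
  [0,0,0,0,0,0],
  [0,0,0,0,0,0],
  [0,0,0,0,0,0],
], grip=0.9)

```text
time: 17.98
position: [0.4803, -0.3047, 0.2708]
eef_rot: [0.0, 1.0, -0.032, 0.0]
force: [0.7, -1.0, -1.1]
grip_width: 0.0765
finger_force: 0.0
```

```bash
python3 go.py S -.072 -.080 .116
```

```text
t 17.9833 pos [ 0.4803 -0.3047  0.2708] F [ 0.7379 -1.0232 -1.094 ] grip 0.07651801531379186 0.0
now in frame mm [-71.8176 -79.4042 115.8451]
turn share [ 0.0002 -0.0001 -0.0004]  shift share after turn [-0.0002  0.0008 -0.0002]  rows 0.015396527853843397
```

Request:
arm_command([
  [0,0,-0.005,0,0,0],
  [0,0,-0.01,0,0,0],
  [0,0,-0.02,0,0,0],
  [0,0,-0.03,0,0,0],
  [0,0,-0.04,0,0,0],
  [0,0,-0.04,0,0,0],
  [0,0,-0.04,0,0,0],
  [0,0,-0.02,0,0,0],
])

```text
time: 18.65
position: [0.4803, -0.3047, 0.4296]
eef_rot: [0.002, 0.999, -0.032, 0.003]
force: [-0.7, 0.8, 1.0]
grip_width: 0.0769
finger_force: 0.0
```

Request:
arm_command([
  [0,-0.03,0,0,0,0],
  [0,-0.05,0,0,0,0],
  [0,-0.05,0,0,0,0],
  [0,-0.05,0,0,0,0],
  [0,-0.05,0,0,0,0],
  [0,-0.05,0,0,0,0],
  [0,-0.05,0,0,0,0],
  [0,-0.05,0,0,0,0],
])

```text
time: 19.32
position: [0.4979, -0.0185, 0.4256]
eef_rot: [0.0, 0.999, -0.032, 0.001]
force: [0.8, -0.1, -0.3]
grip_width: 0.0768
finger_force: 0.0
```

Request:
arm_command([
  [0,-0.05,0,0,0,0],
  [0,-0.05,0,0,0,0],
  [0,-0.05,0,0,0,0],
  [0,-0.03,0,0,0,0],
  [0,0,0,0,0,0],
  [0,0,0,0,0,0],
  [0,0,0,0,0,0],
  [0,0,0,0,0,0],
])

```text
time: 19.98
position: [0.5068, 0.1134, 0.4248]
eef_rot: [0.0, 0.999, -0.032, 0.0]
force: [-0.3, 0.3, -0.1]
grip_width: 0.0769
finger_force: 0.0
```

```bash
python3 - <<'E'
from h import *
for n in("scene","top"): cv2.imwrite(f"pics/{n}7.png",viewer.grab_frame(n)[:,:,::-1])
t=cv2.resize(cv2.imread("pics/top7.png")[150:240,255:395],None,fx=5,fy=5,interpolation=cv2.INTER_CUBIC)
s=cv2.resize(cv2.imread("pics/scene7.png")[130:280,60:460],None,fx=1,fy=1)
c=np.zeros((600,800,3),np.uint8);c[:450,:700]=t;c[450:,:400]=s; 
u=cv2.imread("pics/top7.png")[100:250,110:400]; c[450:,410:700]=u
cv2.imwrite("pics/G.png",c)
E
```

```text
(no output)
```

View pics/G.png

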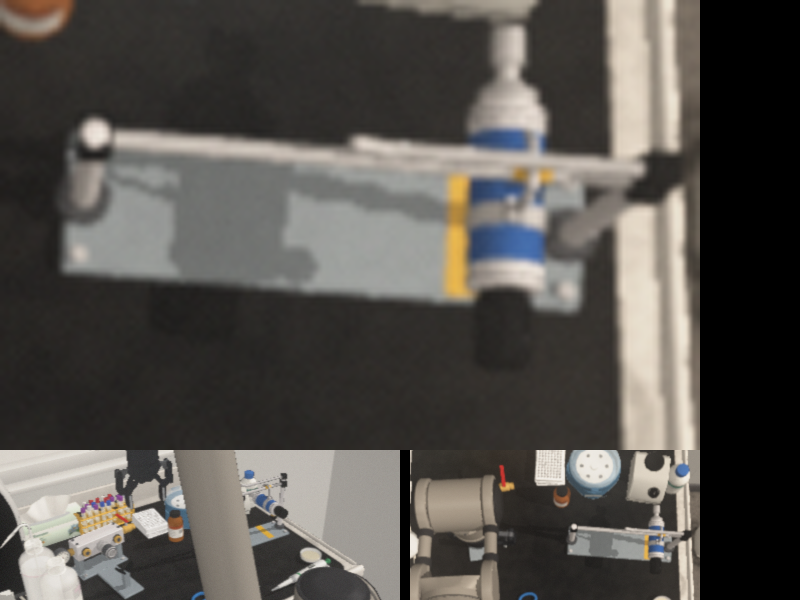

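The filter hangs level by its hook. The hook wire, at crop x≈534, stands on the yellow band, which spans about 515–552. The bystanders in view stand as before, so I'm handing in.

```bash
python3 -c "
from workcell import ticket
print(ticket.finish_job())"
```

```text
the job is handed in; nothing more can be done
None
```

The job is handed in at about 20 s of robot time. The filter came off with the sleeve snapped forward, and it now hangs by its hook on the yellow band under the keeper; no bystander was seen to move. The hand-in returned no verdict.

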